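# Unstack the delivery on the workshop desk

## Robot

A 6-joint arm with a two-finger parallel gripper is mounted at the origin on the work surface. World frame = base frame: x ahead of the robot, y to its left, z up, the work surface at z = 0. Lengths are in m, angles in rad, forces in N, time in s.
With the tool pointing down it reaches from about 0.4 to 0.925 m from the base axis. Payload 12.5 kg.
Tool frame: the origin (TCP) lies on the centre line of the jaws, within the pads' length; the fingertips stand 17 mm ahead of it and the grasp point (between the pads) lies 2 mm behind it; z points along the fingers, y is the line along which they close (so a half turn about z gives the same grasp; the last joint's range is limited). The gripper opens to 95 mm and grips with 3 to 60 N. Pads are 20 mm wide; open, the fingers measure 119 mm over their backs; the gripper's body (75 mm by 180 mm) begins 59 mm behind the grasp point.
Start: joints at [-1.222, 0.491, 1.559, -0, 1.092, -0.106], TCP at [0.275, -0.561, 0.232] pointing down, gripper open.
Joint ranges: [-3.1, 3.1], [-0.84, 2.19], [0.05, 2.79], [-1.13, 4.28], [0.06, 2.93], [-2.69, 2.69]. Speed limits (rad/s): [2.22, 2.22, 2.79, 3.14, 3.14, 3.14].

## Interface

Orientations are given as a unit quaternion [x, y, z, w].
In Python, from rig import bot, eyes gives the robot as it stands.
- The arm moves only by the shell command python3 -m crank 'ROWS'. ROWS is JSON, a list of rows, each a list of 5 numbers: the shift along the tool's x, y, z in mm, then the turn about the tool's z in rad, then the closure, from -1 (fully open) to 1 (shut), so that 0 is half open. In form: [[dx, dy, dz, spin, jaw], ...]. A call has 1 to 8 rows; each row is the pose to reach, as a shift and turn from the pose commanded when the call began, along the tool's axes at that moment; what a row does not reach only later rows make up. A row lasts 1/12 s, in which the tool goes at most 41.7 mm and 7.16 degrees, less where a joint would pass 70% of its speed; a pose out of reach is approached as far as the arm can. A call with a gripper value outside its range is refused whole. The fingers move at their own pace and stop on an object; the grip force is fixed at half the most. Time passes only in rows, so rows that repeat a pose let the fingers close. It gives the time, the measured TCP pose, the force, the opening and the grip force at its end, in the units of the state.
- bot.read_state(): the state, without advancing time (a new reading comes with each control period).
- eyes.camera(name): name is "side" or "top"; returns a dict with "img" (420x560x3 uint8, red, green, blue), "range_z" (420x560 float32, m along the optical axis (not along the pixel's ray), 0 where there is no reading), "mtx" (3x3 intrinsics, pixels), "T" (4x4, takes a point from camera to world coordinates). Camera axes: x right, y down, z forward; pixel columns grow to the right and rows downward; lengths in m; the calibration is good to about 2 mm. A picture is of the moment at which its call begins.
- bot.sign_off(): hands the job in; it is judged then, once.
The state is a dict: "time": time; "q": joint angles; "qd": joint speeds; "tau": joint torques, N m; "eef_pos": TCP position; "eef_rot": TCP orientation; "wrist_force": force on the tool from outside, world axes, zero at the start; "ft_torque": the same for the moment, N m; "opening": finger opening in m; "grasp_force": force on a finger pad.
Only numpy, scipy, OpenCV 4.12 (cv2) and the standard library are available. Lean on these libraries where they do the work, as an engineer would, in place of code of your own. Each camera call takes 0.05 s, during which the arm holds its last target. There are 200 camera calls.

## Task

A delivery has been left as one pile on the workshop desk. Working from the top down, put each thing in its own place before taking the next: the tin upright in the round dish, the tape roll flat on the tape holder with the post through its hole, the power supply flat inside the rectangular tray, and last the carton centred on the scale's steel plate with its long side along the plate's long side. Do not tip any of them over, leave the calculator where it is, and let go of everything at the end.

Things in the scene. Friction and masses are not known exactly. Their poses are not given: they have to be found in the camera images.
- tin: Small closed steel tin, an upright cylinder 44 mm in diameter and 48 mm tall with a dark lid band. Origin: centre of its underside; z up. Loose, about 0.12 kg; at the start it is the top of the pile, on the tape roll.
- roll: Roll of beige tape lying flat: ring of outer diameter 60 mm, hole diameter 34 mm, 30 mm tall. Origin: centre of its underside (on the hole's axis); z up along the hole. Loose, about 0.08 kg; starts on the power supply, under the tin.
- supply: Power supply: aluminium block 48 mm (x) by 100 mm (y) by 40 mm tall, with dark vent lines and a black terminal strip at its +y end. Origin: centre of its underside; y along its length, z up. Loose, about 0.3 kg; starts on the carton, under the tape roll, lengthwise along it to within about 0.15 rad.
- carton: Closed brown cardboard carton 60 mm (x) by 110 mm (y) by 45 mm tall. Origin: centre of its underside; y along its length, z up. Loose, about 0.35 kg; the bottom of the pile, on the desk. The pile is 163 mm tall.
- dish: Round steel dish, the tin's place, fixed to the desk: outer diameter 76 mm at the rim, inner diameter about 68 mm, floor 4 mm above the desk, rim 12 mm above the desk. Origin: centre of its underside, on the desk.
- holder: Tape holder, the roll's place, fixed to the desk: round dark base 90 mm in diameter and 12 mm high with an upright steel post 14 mm in diameter at its centre, whose top is 52 mm above the desk. The seated roll rests on the base. Origin: centre of its underside, on the desk.
- tray: Shallow black rectangular tray, the power supply's place, fixed to the desk: inside 68 mm (x) by 120 mm (y), walls 4 mm thick, floor 4 mm and rim 12 mm above the desk. Origin: centre of its underside, on the desk; y along its length.
- scale: Parcel scale, the carton's place, fixed to the desk: flat steel plate 100 mm (x) by 140 mm (y), its top 32 mm above the desk (it does not give), on a black body that sticks out 32 mm beyond the plate on the -x side, 22 mm high there, with a small display. Origin: on the desk, under the centre of the steel plate; y along the plate's long side.
- calculator: Black pocket calculator 140 mm (x) by 75 mm (y) by 14 mm lying loose on the desk, to be left alone. Origin: centre of its underside.

How it is judged:
On the way, in this order (a step that is already met when the one before it is completed fails the run):
1. the tin stands in the round dish, let go (horizontal distance between tin and dish below 0.015 m and z of tin in the frame of dish between 0 and 0.008 m and angle between tin's own z axis and vertical below 0.1 rad and contact force between tin and the fingers below 0.1 N and linear speed of tin below 0.02 m/s), for 0.2 s.
2. the tape roll lies flat on the tape holder with the post through its hole, let go (horizontal distance between roll and holder below 0.014 m and z of roll in the frame of holder between 0.008 and 0.016 m and angle between roll's own z axis and vertical below 0.1 rad and contact force between roll and the fingers below 0.1 N and linear speed of roll below 0.02 m/s), for 0.2 s.
3. the power supply lies flat inside the rectangular tray, let go (horizontal distance between supply and tray below 0.017 m and z of supply in the frame of tray between 0 and 0.008 m and angle between supply's own z axis and vertical below 0.1 rad and contact force between supply and the fingers below 0.1 N and linear speed of supply below 0.02 m/s and angle between the y axis of supply and the y axis of tray, either way round below 0.3 rad), for 0.2 s.
4. the carton lies centred and square on the scale's plate, let go (horizontal distance between carton and scale below 0.015 m and z of carton in the frame of scale between 0.028 and 0.036 m and angle between carton's own z axis and vertical below 0.1 rad and contact force between carton and the fingers below 0.1 N and linear speed of carton below 0.02 m/s and angle between the y axis of carton and the y axis of scale, either way round below 0.2 rad), for 0.2 s.
At the end, for the whole second after the job is handed in: All released, at rest and flat (height within 4 mm, tilt under 0.1 rad): tin in the dish within 15 mm of its centre, roll round the holder's post within 14 mm, supply in the tray within 17 mm and 0.3 rad, carton on the scale's plate within 15 mm and 0.2 rad (all of step 1 and all of step 2 and all of step 3 and all of step 4); the robot touches nothing.
It fails at once if one of the four things is tipped by more than 0.6 rad (angle between any of tin, roll, supply, carton's own z axis and vertical above 0.6 rad).
It fails at once if the calculator is moved by more than 30 mm (distance of calculator from where it was at the start of the episode above 0.03 m).
It also fails if it takes over 131 s, if anything falls off the work surface, if the arm or the gripper's body presses on something with over 40 N, if the wrist force passes 120 N, or if a joint passes its speed limit or range.

## Working session

There is one attempt and no reset: what is moved stays moved. The work goes in short steps, Python scripts to look and compute and a shell command to move; the robot and the scene stay as the last step left them, time stands still between calls to the robot, and variables do not carry over. Pictures are saved under pics/ and viewed, at most 14 in all, crops included, and the job is handed in when it is done.

```bash
mkdir -p pics; cat > h.py <<'E'
import numpy as np, cv2
from rig import bot, eyes
def snap(n,f):
    c=eyes.camera(n); cv2.imwrite('pics/'+f,c['img'][:,:,::-1]); np.savez('pics/'+n+'.npz',**c); return c
def P(c,u,v,z=None):
    """world point of pixel; by depth or by plane height z"""
    K,T=c['mtx'],c['T']; r=np.linalg.inv(K)@[u,v,1.]
    if z is None: d=c['range_z'][int(v),int(u)]
    else: d=(z-T[2,3])/(T[:3,:3]@r)[2]
    return T[:3,:3]@(r*d)+T[:3,3]
E
python3 - <<'E'
from h import *
for n in('top','side'):
    c=snap(n,n+'0.png'); print(c['T'].round(3).tolist(),c['mtx'].round(1).tolist())
print(bot.read_state())
E
```

```text
[[-0.135, -0.971, 0.199, 0.3], [-0.991, 0.133, -0.023, 0.021], [-0.004, -0.2, -0.98, 1.089], [0.0, 0.0, 0.0, 1.0]] [[462.6, 0.0, 273.7], [0.0, 462.6, 208.7], [0.0, 0.0, 1.0]]
[[-0.736, -0.532, 0.419, 0.102], [-0.677, 0.568, -0.469, 0.467], [0.012, -0.629, -0.778, 0.885], [0.0, 0.0, 0.0, 1.0]] [[442.6, 0.0, 279.0], [0.0, 442.6, 201.3], [0.0, 0.0, 1.0]]
{'time': 0.1, 'q': array([-1.22162240e+00,  4.91519836e-01,  1.55939240e+00, -1.69589216e-05,
        1.09170969e+00, -1.05605064e-01]), 'qd': array([-0.00049745, -0.00154786, -0.00045522, -0.00307428, -0.00114107,
        0.00018734]), 'tau': array([ 4.41983779e-03, -6.13623762e+01, -2.58607435e+01,  6.94348686e-02,
        4.70018294e-02, -6.19597608e-05]), 'eef_pos': array([ 0.27448447, -0.56127607,  0.23110607]), 'eef_rot': array([ 9.74257202e-01,  2.25438769e-01, -6.99871982e-05, -5.09912676e-04]), 'wrist_force': array([-0.75427541,  0.12458638,  0.41803123]), 'ft_torque': array([-0.02366132,  0.03079943,  0.02339044]), 'grasp_force': 0.0, 'opening': 0.09503170781891289}
```

View pics/top0.png

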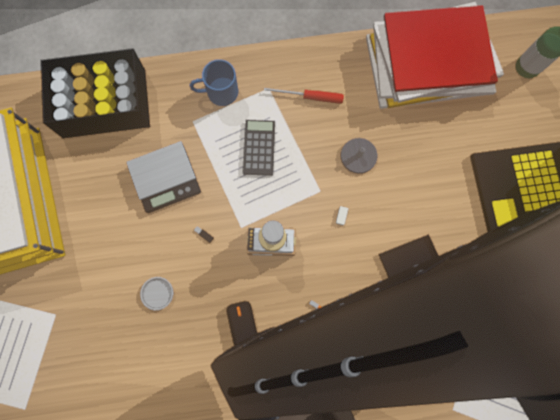

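View pics/side0.png

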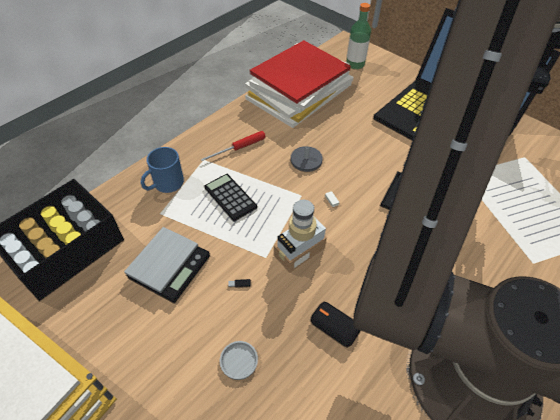

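The top view shows the pile at about (272,238), the dish at (157,294), the holder at (358,156), the scale plate at (163,172) and the calculator at (259,148). The tray at (410,258) is half hidden by the arm. Next I measure from depth.

```bash
cat >> h.py <<'E'
def cloud(c):
    d=c['range_z']; v,u=np.mgrid[:d.shape[0],:d.shape[1]]
    r=np.stack([u,v,np.ones_like(u)],-1)@np.linalg.inv(c['mtx']).T*d[...,None]
    return r@c['T'][:3,:3].T+c['T'][:3,3]
def band(c,ctr,R,lo,hi):
    """points of the cloud near ctr in a height band: count, mean z, minAreaRect centre, size, angle of long side"""
    p=cloud(c).reshape(-1,3); p=p[(np.hypot(*(p[:,:2]-ctr).T)<R)&(p[:,2]>lo)&(p[:,2]<hi)]
    if len(p)<8: return len(p)
    (x,y),(w,h),a=cv2.minAreaRect((p[:,:2]*1000).astype(np.float32))
    if h>w: a+=90; w,h=h,w
    a=(a+90)%180-90
    return len(p),p[:,2].mean().round(4),'rect',round(x,1),round(y,1),'size',round(w,1),round(h,1),'long-ang',round(np.deg2rad(a),3)
E
python3 - <<'E'
from h import *
C={n:np.load(f'pics/{n}.npz') for n in('top','side')}
t,s=C['top'],C['side']
for n,u,v,z in(('tin',273,232,.163),('dish',157,293,.012),('holder',358,156,.012),('scale',163,172,.032),('calc',259,148,.014),('tray',410,258,.012)): print(n,P(t,u,v).round(3),P(t,u,v,z).round(3))
pc=P(t,273,232,.163)[:2]
for n in C:
    c=C[n]
    print(n)
    for k,lo,hi in(('tin',.155,.175),('roll',.108,.122),('sup',.078,.092),('cart',.038,.05)): print(k,band(c,pc,.09,lo,hi))
    print('dish',band(c,P(t,157,293,.012)[:2],.06,.006,.02))
    print('holder',band(c,P(t,358,156,.012)[:2],.07,.007,.02), band(c,P(t,358,156,.012)[:2],.06,.045,.06))
    print('scale',band(c,P(t,163,172,.032)[:2],.1,.027,.04))
a=cv2.resize(t['img'][195:275,215:325,::-1],None,fx=5,fy=5,interpolation=cv2.INTER_CUBIC)
cv2.imwrite('pics/crop1.png',a)
E
```

```text
tin [0.441 0.007 0.161] [0.441 0.007 0.163]
dish [0.36  0.29  0.002] [0.36  0.287 0.012]
holder [ 0.619 -0.224  0.016] [ 0.621 -0.225  0.012]
scale [0.639 0.244 0.031] [0.639 0.244 0.032]
calc [0.674 0.011 0.013] [0.673 0.011 0.014]
tray [ 0.36  -0.304  0.008] [ 0.36  -0.303  0.012]
top
tin (382, np.float64(0.1628), 'rect', 443.5, 8.7, 'size', 44.1, 43.4, 'long-ang', np.float64(0.654))
roll (226, np.float64(0.1149), 'rect', 435.8, 11.6, 'size', 58.5, 47.5, 'long-ang', np.float64(1.341))
sup (476, np.float64(0.0851), 'rect', 437.7, 14.4, 'size', 100.4, 48.7, 'long-ang', np.float64(1.408))
cart (176, np.float64(0.0446), 'rect', 441.3, 12.5, 'size', 110.1, 59.9, 'long-ang', np.float64(1.421))
dish (336, np.float64(0.0097), 'rect', 356.3, 279.3, 'size', 100.2, 93.3, 'long-ang', np.float64(-1.379))
holder (969, np.float64(0.0117), 'rect', 624.0, -226.5, 'size', 88.9, 87.3, 'long-ang', np.float64(-0.205)) (18, np.float64(0.0485), 'rect', 624.7, -226.8, 'size', 13.4, 11.8, 'long-ang', np.float64(-0.921))
scale (2391, np.float64(0.0321), 'rect', 633.5, 247.7, 'size', 140.3, 130.3, 'long-ang'
[... 154 characters left out ...]
38), 'rect', 437.2, 16.2, 'size', 56.6, 46.3, 'long-ang', np.float64(0.698))
sup (442, np.float64(0.0834), 'rect', 437.9, 15.1, 'size', 103.3, 48.9, 'long-ang', np.float64(1.351))
cart (239, np.float64(0.0435), 'rect', 440.5, 14.8, 'size', 109.7, 60.2, 'long-ang', np.float64(1.381))
dish (281, np.float64(0.0097), 'rect', 361.9, 289.8, 'size', 74.1, 73.5, 'long-ang', np.float64(0.008))
holder (525, np.float64(0.0102), 'rect', 625.2, -226.3, 'size', 88.4, 88.1, 'long-ang', np.float64(0.378)) (15, np.float64(0.0469), 'rect', 626.0, -224.6, 'size', 14.4, 9.4, 'long-ang', np.float64(-0.03))
scale (2354, np.float64(0.0301), 'rect', 647.1, 251.2, 'size', 140.8, 101.7, 'long-ang', np.float64(-1.32))
```

View pics/crop1.png

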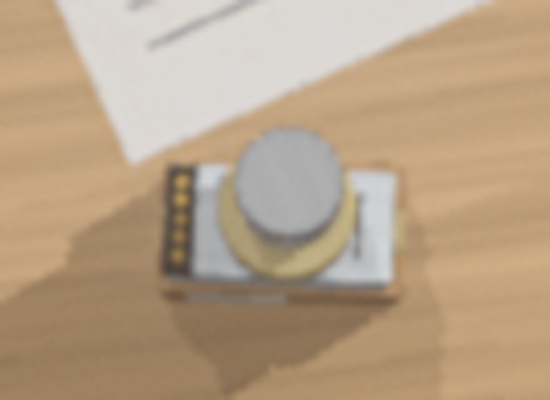

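The crop shows tin, roll, supply and carton stacked nearly concentrically, with the supply's terminal strip to the left (+y). The positions are clear: tin (444,9), supply (438,15) at 1.39 rad, carton (441,14) at 1.40 rad, dish (362,290), holder (625,-226), scale (647,251). I'll go above the tin.

```bash
cat >> h.py <<'E'
from scipy.spatial.transform import Rotation as R_
def go(x,y,z,al=None):
    """mm target of TCP, al = world angle of tool x -> prints shift in tool axes (mm) and spin"""
    s=bot.read_state(); R=R_.from_quat(s['eef_rot']); X=R.as_matrix()
    a0=np.arctan2(X[1,0],X[0,0]); d=R.inv().apply(np.array([x,y,z])-s['eef_pos']*1000)
    sp=0 if al is None else -((al-a0+np.pi)%(2*np.pi)-np.pi)
    print('shift',d.round(1),'spin',round(sp,3),'al0',round(a0,3),'t',round(s['time'],2))
E
python3 -c "
from h import *
go(444,9,250,1.39)"
```

```text
shift [ 402.8 -437.9  -18.4] spin -0.935 al0 0.455 t 0.1
```

```bash
python3 -m crank '[[200,-218,-18,-0.935,-1],[200,-218,-18,-0.935,-1],[200,-218,-18,-0.935,-1],[200,-218,-18,-0.935,-1],[200,-218,-18,-0.935,-1],[200,-218,-18,-0.935,-1],[200,-218,-18,-0.935,-1],[200,-218,-18,-0.935,-1]]'; python3 -c "
from h import *
go(444,9,250,1.39)"
```

```text
time: 0.77
eef_pos: [0.3589, -0.2728, 0.25]
eef_rot: [0.765, 0.644, 0.0, -0.0]
wrist_force: [-0.3, -0.8, 0.2]
opening: 0.0953
grasp_force: 0.0
shift [292.2  35.9   0.3] spin 0.01 al0 1.4 t 0.77
```

```bash
python3 -m crank '[[292,36,0,0.01,-1],[292,36,0,0.01,-1],[292,36,0,0.01,-1],[292,36,0,0.01,-1],[292,36,0,0.01,-1],[292,36,0,0.01,-1],[292,36,0,0.01,-1],[292,36,0,0.01,-1]]'; python3 - <<'E'
from h import *
go(444,9,140,1.39)
t=snap('top','top1.png'); s=snap('side','side1.png')
for c in (t,s):
  for a,b in((.006,.02),(.0095,.02)): print(band(c,[.36,-.30],.10,a,b))
print(band(s,[.444,.009],.04,.155,.175))
E
```

```text
time: 1.43
eef_pos: [0.4473, 0.0081, 0.2496]
eef_rot: [0.77, 0.638, 0.0, -0.0]
wrist_force: [-0.1, -0.3, 1.0]
opening: 0.0949
grasp_force: 0.0
shift [ 1.000e-01 -3.500e+00  1.096e+02] spin -0.005 al0 1.385 t 1.43
(517, np.float64(0.0098), 'rect', 384.4, -289.2, 'size', 151.8, 130.3, 'long-ang', np.float64(-1.336))
(274, np.float64(0.012), 'rect', 359.5, -302.8, 'size', 129.7, 76.0, 'long-ang', np.float64(-1.332))
(98, np.float64(0.0098), 'rect', 394.2, -290.3, 'size', 134.2, 36.3, 'long-ang', np.float64(-1.051))
(54, np.float64(0.0112), 'rect', 393.2, -287.5, 'size', 127.7, 33.1, 'long-ang', np.float64(-1.071))
(309, np.float64(0.161), 'rect', 444.2, 9.2, 'size', 44.4, 43.3, 'long-ang', np.float64(-0.259))
```

View pics/top1.png

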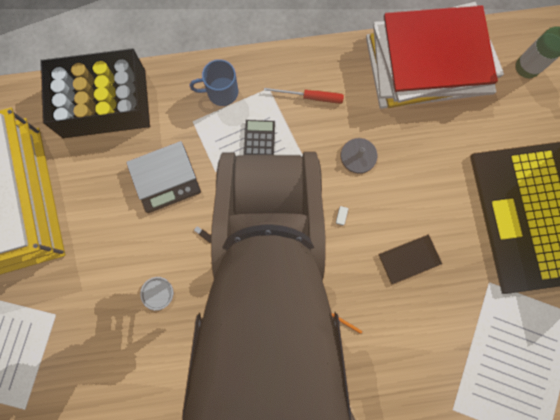

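The tray is now clear at (410,259): rim rectangle centre (360,-303), long axis 1.81 rad. I'll descend on the tin and grip it.

```bash
python3 -m crank '[[0,-3.5,70,0,-1],[0,-3.5,70,0,-1],[0,-3.5,90,0,-1],[0,-3.5,110,0,-1],[0,-3.5,110,0,-1],[0,-3.5,110,0,-1]]'; python3 -m crank '[[0,0,0,0,1],[0,0,0,0,1],[0,0,0,0,1],[0,0,0,0,1],[0,0,0,0,1],[0,0,0,0,1],[0,0,0,0,1],[0,0,0,0,1]]'
```

```text
time: 2.03
eef_pos: [0.4426, 0.0025, 0.1394]
eef_rot: [0.772, 0.636, -0.001, -0.001]
wrist_force: [0.1, -0.3, 0.1]
opening: 0.0952
grasp_force: 0.0
time: 2.7
eef_pos: [0.443, 0.0037, 0.1397]
eef_rot: [0.771, 0.637, 0.0, 0.0]
wrist_force: [0.2, 0.8, -0.2]
opening: 0.0471
grasp_force: 0.0
```

```bash
python3 -m crank '[[3,0,0,0,0.05],[5,0,0,0,0.05],[5,0,0,0,0.05],[5,0,0,0,1],[5,0,0,0,1],[5,0,0,0,1],[5,0,0,0,1]]';python3 -m crank '[[0,0,0,0,1],[0,0,0,0,1],[0,0,-20,0,1],[0,0,-60,0,1],[0,0,-80,0,1],[0,0,-80,0,1],[0,0,-80,0,1],[0,0,-80,0,1]]'; python3 -c "
from h import *
go(362,290,219)"
```

```text
time: 3.28
eef_pos: [0.4439, 0.0085, 0.1396]
eef_rot: [0.771, 0.636, -0.0, 0.0]
wrist_force: [-0.3, 0.5, 0.2]
opening: 0.0435
grasp_force: 30.0
time: 3.95
eef_pos: [0.4435, 0.0086, 0.2188]
eef_rot: [0.771, 0.636, -0.0, -0.0]
wrist_force: [-0.3, -0.1, -1.3]
opening: 0.0437
grasp_force: 30.0
shift [ 2.608e+02 -1.334e+02 -1.000e-01] spin 0 al0 1.38 t 3.95
```

```bash
python3 -m crank '[[32,-17,0,0,1],[65,-34,0,0,1],[98,-51,0,0,1],[131,-68,0,0,1],[164,-85,0,0,1],[197,-102,0,0,1],[230,-119,0,0,1],[250,-128,0,0,1]]';python3 -m crank '[[11,-5,0,0,1],[11,-5,30,0,1],[11,-5,60,0,1],[11,-5,90,0,1],[11,-5,100,0,1],[11,-5,100,0,1],[11,-5,100,0,1],[11,-5,100,0,1]]'; python3 - <<'E'
from h import *
go(362,290,32)
s=snap('side','side2.png')
print(band(s,[.362,.290],.06,.006,.017))
E
```

```text
time: 4.62
eef_pos: [0.364, 0.2807, 0.2181]
eef_rot: [0.771, 0.637, -0.001, -0.0]
wrist_force: [0.6, -0.8, -0.8]
opening: 0.0435
grasp_force: 30.0
time: 5.28
eef_pos: [0.3631, 0.2901, 0.1197]
eef_rot: [0.771, 0.636, -0.0, 0.0]
wrist_force: [-0.4, 0.3, 0.1]
opening: 0.044
grasp_force: 30.0
shift [-0.3 -1.  87.7] spin 0 al0 1.38 t 5.28
(140, np.float64(0.01), 'rect', 355.1, 306.1, 'size', 74.1, 38.8, 'long-ang', np.float64(0.353))
```

View pics/side2.png

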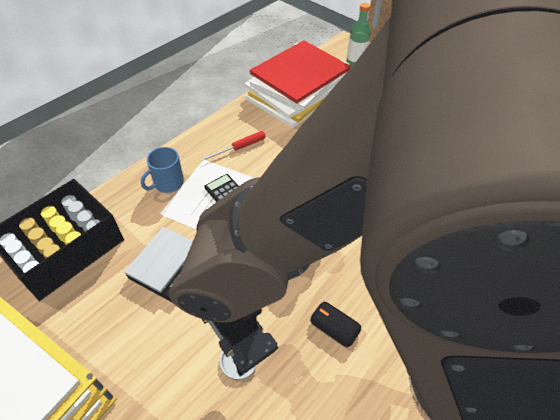

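The side view shows the gripper right over the dish at (239,360). I'll lower, release and rise.

```bash
python3 -m crank '[[0,-1,30,0,1],[0,-1,55,0,1],[0,-1,75,0,1],[0,-1,85,0,1],[0,-1,88,0,1],[0,-1,88,0,1],[0,-1,88,0,1],[0,-1,88,0,1]]'; python3 -m crank '[[0,0,0,0,0],[0,0,0,0,-0.3],[0,0,0,0,-0.6],[0,0,0,0,-1],[0,0,0,0,-1],[0,0,0,0,-1],[0,0,-3,0,-1],[0,0,-20,0,-1]]';python3 -m crank '[[0,0,-40,0,-1],[0,0,-80,0,-1],[0,0,-120,0,-1],[0,0,-150,0,-1],[0,0,-150,0,-1],[0,0,-150,0,-1],[0,0,-150,0,-1]]'; python3 -c "
from h import *
go(438,14,200,1.39)
s=snap('side','side3.png')
print(band(s,[.362,.290],.06,.045,.07))"
```

```text
time: 6.0
eef_pos: [0.3624, 0.2905, 0.0326]
eef_rot: [0.771, 0.636, 0.001, 0.0]
wrist_force: [0.0, 0.3, -1.0]
opening: 0.0433
grasp_force: 30.0
time: 6.67
eef_pos: [0.3612, 0.2897, 0.0504]
eef_rot: [0.771, 0.636, -0.002, -0.0]
wrist_force: [0.4, -0.4, 0.5]
opening: 0.0884
grasp_force: 0.0
time: 7.25
eef_pos: [0.3616, 0.29, 0.2012]
eef_rot: [0.771, 0.636, -0.0, -0.0]
wrist_force: [-1.3, 0.5, -1.2]
opening: 0.0952
grasp_force: 0.0
shift [-256.5  127.5    1.2] spin -0.01 al0 1.38 t 7.25
(208, np.float64(0.0501), 'rect', 359.9, 297.9, 'size', 45.2, 27.4, 'long-ang', np.float64(0.332))
```

```bash
python3 - <<'E'
from h import *
for n in('top','side'):
    c=snap(n,n+'4.png')
    for k,lo,hi in(('roll',.108,.122),('sup',.078,.09),('cart',.038,.05)): print(n,k,band(c,[.44,.012],.09,lo,hi))
    print('tin',band(c,[.362,.29],.05,.045,.06))
E
```

```text
top roll (425, np.float64(0.1146), 'rect', 441.5, 10.3, 'size', 58.4, 57.6, 'long-ang', np.float64(-0.142))
top sup (640, np.float64(0.0851), 'rect', 438.1, 14.3, 'size', 100.3, 48.6, 'long-ang', np.float64(1.404))
top cart (182, np.float64(0.0448), 'rect', 441.2, 12.4, 'size', 110.0, 60.1, 'long-ang', np.float64(1.428))
tin (332, np.float64(0.0521), 'rect', 362.7, 289.5, 'size', 42.8, 41.5, 'long-ang', np.float64(1.437))
side roll 0
side sup 0
side cart 0
tin (207, np.float64(0.0501), 'rect', 359.2, 297.0, 'size', 44.2, 29.0, 'long-ang', np.float64(0.441))
```

```bash
python3 -m crank '[[-32,16,0,0,-1],[-65,33,0,0,-1],[-98,50,0,0,-1],[-131,67,0,0,-1],[-164,84,0,0,-1],[-197,101,0,0,-1],[-230,118,0,0,-1],[-250,128,0,0,-1]]';python3 -m crank '[[-9,4,0,0,-1],[-9,4,0,0,-1],[-9,4,0,0,-1],[-9,4,30,0,-1],[-9,4,45,0,-1],[-9,4,50,0,-1],[-9,4,50,0,-1],[-9,4,50,0,-1]]'; python3 - <<'E'
from h import *
go(442,10.5,106,1.39)
E
```

```text
time: 8.07
eef_pos: [0.4406, 0.0176, 0.2007]
eef_rot: [0.772, 0.636, -0.001, -0.0]
wrist_force: [0.0, 1.0, 0.3]
opening: 0.095
grasp_force: 0.0
time: 8.73
eef_pos: [0.4424, 0.0117, 0.152]
eef_rot: [0.771, 0.637, -0.0, -0.0]
wrist_force: [-0.1, -0.4, 0.2]
opening: 0.0947
grasp_force: 0.0
shift [-1.3 -0.1 46. ] spin -0.009 al0 1.381 t 8.73
```

```bash
python3 -m crank '[[-1,0,25,0,-1],[-1,0,40,0,-1],[-1,0,46,0,-1],[-1,0,46,0,-1],[-1,0,46,0,1],[-1,0,46,0,1],[-1,0,46,0,1],[-1,0,46,0,1]]';python3 -m crank '[[0,0,0,0,1],[0,0,0,0,1],[0,0,0,0,1],[0,0,-10,0,1],[0,0,-40,0,1],[0,0,-70,0,1],[0,0,-70,0,1],[0,0,-70,0,1]]'; python3 - <<'E'
from h import *
go(625,-226,176)
E
```

```text
time: 9.4
eef_pos: [0.4425, 0.0099, 0.1063]
eef_rot: [0.771, 0.636, 0.0, 0.001]
wrist_force: [0.0, -0.6, -0.2]
opening: 0.0737
grasp_force: 0.0
time: 10.07
eef_pos: [0.4426, 0.0099, 0.1766]
eef_rot: [0.771, 0.636, 0.001, 0.001]
wrist_force: [-0.5, -0.8, -1.8]
opening: 0.0604
grasp_force: 30.0
shift [-197.   223.8    1.2] spin 0 al0 1.38 t 10.07
```

```bash
python3 -m crank '[[-25,28,0,0,1],[-50,56,0,0,1],[-75,84,0,0,1],[-100,112,0,0,1],[-125,140,0,0,1],[-150,168,0,0,1],[-175,196,0,0,1],[-190,216,0,0,1]]';python3 -m crank '[[-7,8,0,0,1],[-7,8,0,0,1],[-7,8,30,0,1],[-7,8,60,0,1],[-7,8,80,0,1],[-7,8,80,0,1],[-7,8,80,0,1],[-7,8,80,0,1]]'; python3 - <<'E'
from h import *
go(625,-226,35)
s=snap('side','side5.png')
t=snap('top','top5.png')
p=bot.read_state()['eef_pos'][:2]
print(band(s,p,.035,.088,.115),band(t,p,.035,.088,.115))
a=cv2.resize(s['img'][90:230,220:400,::-1],None,fx=4,fy=4,interpolation=cv2.INTER_CUBIC)
cv2.imwrite('pics/crop5.png',a)
E
```

```text
time: 10.73
eef_pos: [0.619, -0.2204, 0.1734]
eef_rot: [0.772, 0.636, -0.0, -0.001]
wrist_force: [0.3, 0.2, -1.3]
opening: 0.0601
grasp_force: 30.0
time: 11.4
eef_pos: [0.6249, -0.2255, 0.0969]
eef_rot: [0.771, 0.637, 0.0, 0.001]
wrist_force: [0.2, -0.5, -0.0]
opening: 0.0604
grasp_force: 30.0
shift [-0.5  0.1 61.9] spin 0 al0 1.38 t 11.4
(194, np.float64(0.1011), 'rect', 635.9, -214.3, 'size', 65.6, 30.8, 'long-ang', np.float64(-0.705)) 0
```

View pics/crop5.png

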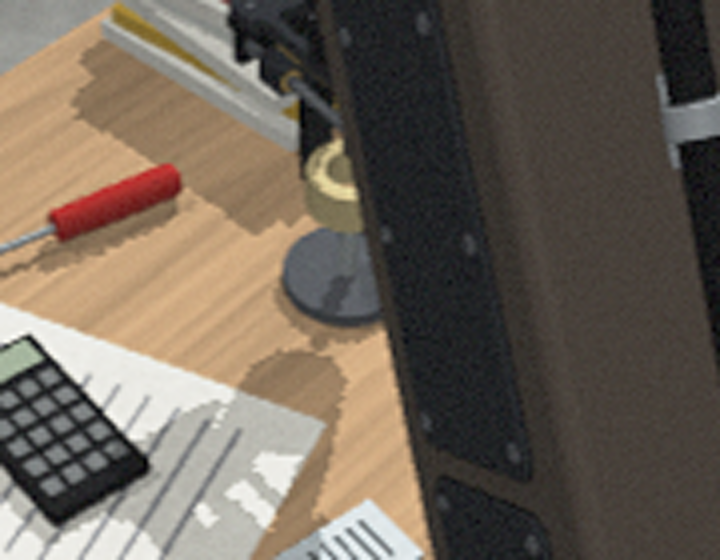

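The crop shows the roll (340,180) held level above the holder base, with the post underneath (350,245). The hole leaves 10 mm of clearance on each side, so I'll lower and release.

```bash
python3 -m crank '[[0,0,20,0,1],[0,0,40,0,1],[0,0,52,0,1],[0,0,59,0,1],[0,0,62,0,1],[0,0,62,0,1],[0,0,62,0,1],[0,0,62,0,1]]'; python3 -m crank '[[0,0,0,0,0],[0,0,0,0,-0.5],[0,0,0,0,-1],[0,0,0,0,-1],[0,0,0,0,-1],[0,0,0,0,-1],[0,0,-3,0,-1],[0,0,-20,0,-1]]';python3 -m crank '[[0,0,-40,0,-1],[0,0,-80,0,-1],[0,0,-120,0,-1],[0,0,-150,0,-1],[0,0,-150,0,-1],[0,0,-150,0,-1],[0,0,-150,0,-1]]'; python3 -c "
from h import *
go(438.5,14.5,200,1.395)
for n in('top','side'):
    c=snap(n,n+'6.png')
    print(n,band(c,[.625,-.226],.06,.037,.048),band(c,[.438,.0145],.09,.078,.09))"
```

```text
time: 12.17
eef_pos: [0.6252, -0.2262, 0.0346]
eef_rot: [0.771, 0.636, 0.0, 0.001]
wrist_force: [-0.3, -0.1, -0.2]
opening: 0.0605
grasp_force: 30.0
time: 12.83
eef_pos: [0.6236, -0.2255, 0.0516]
eef_rot: [0.771, 0.636, -0.001, -0.002]
wrist_force: [-0.0, 0.1, -0.1]
opening: 0.0945
grasp_force: 0.0
time: 13.42
eef_pos: [0.6243, -0.2258, 0.203]
eef_rot: [0.771, 0.636, -0.0, -0.0]
wrist_force: [0.7, 0.8, 0.3]
opening: 0.0954
grasp_force: 0.0
shift [ 200.7 -228.     3.2] spin -0.015 al0 1.38 t 13.42
top 0 0
side (200, np.float64(0.0401), 'rect', 626.2, -224.3, 'size', 57.4, 57.3, 'long-ang', np.float64(-0.899)) (862, np.float64(0.083), 'rect', 439.2, 14.7, 'size', 100.7, 50.1, 'long-ang', np.float64(1.39))
```

```bash
python3 -m crank '[[25,-28,0,0,-1],[50,-57,0,0,-1],[75,-85,0,0,-1],[100,-114,0,0,-1],[125,-142,0,0,-1],[150,-171,0,0,-1],[175,-200,0,0,-1],[194,-220,0,-0.015,-1]]';python3 -m crank '[[7,-8,0,0,-1],[7,-8,0,0,-1],[7,-8,30,0,-1],[7,-8,60,0,-1],[7,-8,80,0,-1],[7,-8,80,0,-1],[7,-8,80,0,-1],[7,-8,80,0,-1]]'; python3 - <<'E'
from h import *
go(438.5,14.5,75,1.395)
E
```

```text
time: 14.18
eef_pos: [0.4428, 0.0079, 0.2026]
eef_rot: [0.766, 0.642, -0.001, -0.001]
wrist_force: [0.2, -0.4, 0.9]
opening: 0.0952
grasp_force: 0.0
time: 14.85
eef_pos: [0.4398, 0.0139, 0.1241]
eef_rot: [0.767, 0.642, 0.0, 0.0]
wrist_force: [1.0, -0.6, 0.2]
opening: 0.0948
grasp_force: 0.0
shift [ 0.4 -1.4 49.1] spin -0.001 al0 1.394 t 14.85
```

```bash
python3 -m crank '[[0,-1.4,25,0,-1],[0,-1.4,40,0,-1],[0,-1.4,49,0,-1],[0,-1.4,49,0,-1],[0,-1.4,49,0,1],[0,-1.4,49,0,1],[0,-1.4,49,0,1],[0,-1.4,49,0,1]]';python3 -m crank '[[0,0,0,0,1],[0,0,0,0,1],[0,0,0,0,1],[0,0,0,0,1],[0,0,-10,0,1],[0,0,-35,0,1],[0,0,-60,0,1],[0,0,-60,0,1]]'; python3 - <<'E'
from h import *
go(360,-303,136,1.81)
E
```

```text
time: 15.52
eef_pos: [0.4379, 0.0147, 0.0754]
eef_rot: [0.766, 0.642, 0.0, 0.001]
wrist_force: [-0.7, 0.2, 0.8]
opening: 0.0734
grasp_force: 0.0
time: 16.18
eef_pos: [0.4387, 0.0147, 0.1376]
eef_rot: [0.766, 0.642, 0.002, 0.002]
wrist_force: [0.2, 0.1, -2.0]
opening: 0.0479
grasp_force: 30.0
shift [-326.5  -21.9    1.4] spin -0.415 al0 1.395 t 16.18
```

```bash
python3 -m crank '[[-20,-1,0,0,1],[-50,-3,0,0,1],[-83,-6,0,0,1],[-118,-8,0,0,1],[-153,-10,0,0,1],[-188,-13,0,0,1],[-223,-15,0,0,1],[-250,-17,0,0,1]]';python3 -m crank '[[-26,-2,0,-0.07,1],[-50,-3,0,-0.14,1],[-68,-4,0,-0.21,1],[-76,-5,0,-0.28,1],[-76,-5,0,-0.35,1],[-76,-5,0,-0.415,1],[-76,-5,0,-0.415,1],[-76,-5,0,-0.415,1]]'; python3 -m crank '[[0,0,20,0,1],[0,0,40,0,1],[0,0,55,0,1],[0,0,60,0,1],[0,0,60,0,1],[0,0,60,0,1]]'; python3 - <<'E'
from h import *
go(360,-303,36,1.81)
t=snap('top','top7.png');s=snap('side','side7.png')
a=cv2.resize(t['img'][190:320,340:500,::-1],None,fx=4,fy=4); b=cv2.resize(s['img'][130:290,330:480,::-1],None,fx=4,fy=4)
cv2.imwrite('pics/crop7.png',a)
for c in(t,s): print(band(c,[.36,-.303],.08,.07,.085))
E
```

```text
time: 16.85
eef_pos: [0.376, -0.2305, 0.1337]
eef_rot: [0.767, 0.642, -0.0, -0.0]
wrist_force: [0.3, -0.0, -3.1]
opening: 0.048
grasp_force: 30.0
time: 17.52
eef_pos: [0.3585, -0.3021, 0.1339]
eef_rot: [0.619, 0.786, 0.0, -0.001]
wrist_force: [-0.8, -0.2, -2.3]
opening: 0.0478
grasp_force: 30.0
time: 18.02
eef_pos: [0.3589, -0.3024, 0.0748]
eef_rot: [0.618, 0.786, 0.0, -0.0]
wrist_force: [0.1, -0.6, -2.5]
opening: 0.0476
grasp_force: 30.0
shift [-0.9  0.9 38.8] spin -0.001 al0 1.809 t 18.02
0
0
```

View pics/crop7.png

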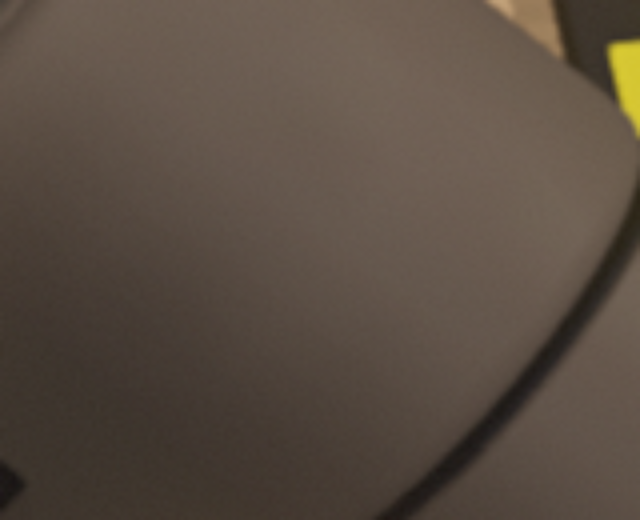

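The arm hides the tray from above. The clearance is 10 mm and the measurement is good to about 2 mm, so I'll place.

```bash
python3 -m crank '[[-1,1,15,0,1],[-1,1,26,0,1],[-1,1,34,0,1],[-1,1,37,0,1],[-1,1,39,0,1],[-1,1,39,0,1],[-1,1,39,0,1],[-1,1,39,0,1]]'; python3 -m crank '[[0,0,0,0,0],[0,0,0,0,-0.5],[0,0,0,0,-1],[0,0,0,0,-1],[0,0,0,0,-1],[0,0,0,0,-1],[0,0,-3,0,-1],[0,0,-20,0,-1]]';python3 -m crank '[[0,0,-40,0,-1],[0,0,-80,0,-1],[0,0,-120,0,-1],[0,0,-150,0,-1],[0,0,-150,0,-1],[0,0,-150,0,-1],[0,0,-150,0,-1]]'; python3 -c "
from h import *
go(441,13,188,1.41)
for n in('top','side'):
    c=snap(n,n+'8.png')
    print(n,band(c,[.36,-.303],.08,.04,.05),band(c,[.44,.013],.09,.037,.05),band(c,[.647,.251],.088,.027,.04))"
```

```text
time: 18.78
eef_pos: [0.3601, -0.3033, 0.0361]
eef_rot: [0.618, 0.786, -0.0, 0.0]
wrist_force: [0.1, 0.5, -3.2]
opening: 0.0479
grasp_force: 30.0
time: 19.45
eef_pos: [0.3594, -0.3025, 0.0544]
eef_rot: [0.618, 0.786, 0.0, -0.002]
wrist_force: [-1.3, 0.0, -0.1]
opening: 0.0892
grasp_force: 0.0
time: 20.03
eef_pos: [0.3597, -0.3028, 0.2052]
eef_rot: [0.618, 0.786, 0.0, -0.0]
wrist_force: [-0.2, 0.1, -0.1]
opening: 0.0952
grasp_force: 0.0
shift [287.5 153.8  17.3] spin 0.4 al0 1.81 t 20.03
top (811, np.float64(0.0437), 'rect', 361.5, -302.5, 'size', 100.6, 47.7, 'long-ang', np.float64(-1.332)) (1182, np.float64(0.0449), 'rect', 441.4, 12.3, 'size', 109.8, 60.5, 'long-ang', np.float64(1.435)) (2379, np.float64(0.032), 'rect', 634.0, 247.4, 'size', 140.1, 127.8, 'long-ang', np.float64(-1.323))
side 0 (1113, np.float64(0.0431), 'rect', 441.7, 13.2, 'size', 111.7, 61.7, 'long-ang', np.float64(1.404)) (2352, np.float64(0.0301), 'rect', 647.2, 251.5, 'size', 141.4, 101.8, 'long-ang', np.float64(-1.318))
```

The supply is in the tray at (361,-302), angle matched. Now the carton.

```bash
python3 -m crank '[[36,19,0,0,-1],[71,38,0,0,-1],[107,57,0,0,-1],[143,76,0,0,-1],[179,95,0,0,-1],[215,115,0,0,-1],[250,134,0,0,-1],[275,147,0,0.1,-1]]';python3 -m crank '[[12,7,0,0.08,-1],[12,7,0,0.16,-1],[12,7,0,0.23,-1],[12,7,0,0.29,-1],[12,7,30,0.29,-1],[12,7,70,0.29,-1],[12,7,100,0.29,-1],[12,7,100,0.29,-1]]';python3 -m crank '[[0,0,0,0,-1],[0,0,0,0,-1]]'; python3 - <<'E'
from h import *
go(441.5,12.8,30,1.42)
t=np.load('pics/top.npz')
print(band(t,[.647,.251],.088,.0305,.04),band(t,[.647,.251],.075,.0305,.04))
E
```

```text
time: 20.8
eef_pos: [0.4376, 0.0017, 0.2045]
eef_rot: [0.655, 0.755, -0.001, -0.001]
wrist_force: [0.6, -0.7, 0.5]
opening: 0.0947
grasp_force: 0.0
time: 21.47
eef_pos: [0.4403, 0.012, 0.1006]
eef_rot: [0.758, 0.652, -0.003, -0.004]
wrist_force: [-0.5, -0.3, 0.8]
opening: 0.0944
grasp_force: 0.0
time: 21.63
eef_pos: [0.4433, 0.0117, 0.1063]
eef_rot: [0.758, 0.652, -0.0, -0.0]
wrist_force: [0.2, -0.6, 0.4]
opening: 0.0952
grasp_force: 0.0
shift [ 0.9 -2.  76.3] spin -0.0 al0 1.42 t 21.63
(1849, np.float64(0.0328), 'rect', 646.2, 250.4, 'size', 139.7, 101.1, 'long-ang', np.float64(-1.327)) (1780, np.float64(0.0328), 'rect', 646.0, 250.4, 'size', 139.5, 100.9, 'long-ang', np.float64(-1.336))
```

```bash
python3 -m crank '[[1,-2,35,0,-1],[1,-2,60,0,-1],[1,-2,76,0,-1],[1,-2,76,0,-1],[1,-2,76,0,-1],[1,-2,76,0,1],[1,-2,76,0,1],[1,-2,76,0,1]]';python3 -m crank '[[0,0,0,0,1],[0,0,0,0,1],[0,0,0,0,1],[0,0,0,0,1],[0,0,-10,0,1],[0,0,-40,0,1],[0,0,-80,0,1],[0,0,-110,0,1]]';python3 -m crank '[[0,0,0,0,1],[0,0,0,0,1]]'; python3 - <<'E'
from h import *
go(646.6,251,140,1.817)
E
```

```text
time: 22.3
eef_pos: [0.4418, 0.0129, 0.0309]
eef_rot: [0.758, 0.652, 0.001, 0.001]
wrist_force: [0.4, 0.8, 0.2]
opening: 0.08
grasp_force: 0.0
time: 22.97
eef_pos: [0.4408, 0.013, 0.1414]
eef_rot: [0.758, 0.652, -0.0, -0.0]
wrist_force: [0.6, -0.1, -2.4]
opening: 0.0599
grasp_force: 30.0
time: 23.13
eef_pos: [0.4415, 0.013, 0.1405]
eef_rot: [0.758, 0.652, 0.001, 0.001]
wrist_force: [-0.7, -1.5, -3.0]
opening: 0.0599
grasp_force: 30.0
shift [266.2 167.    1. ] spin -0.397 al0 1.42 t 23.13
```

```bash
python3 -m crank '[[20,12,0,0,1],[48,30,0,0,1],[80,50,0,0,1],[112,70,0,0,1],[144,90,0,0,1],[176,110,0,0,1],[208,130,0,0,1],[230,144,0,0,1]]';python3 -m crank '[[22,14,0,-0.07,1],[36,23,0,-0.14,1],[36,23,0,-0.21,1],[36,23,0,-0.28,1],[36,23,0,-0.35,1],[36,23,0,-0.397,1],[36,23,0,-0.397,1],[36,23,0,-0.397,1]]'; python3 -m crank '[[0,0,20,0,1],[0,0,40,0,1],[0,0,50,0,1],[0,0,50,0,1],[0,0,50,0,1],[0,0,50,0,1]]'; python3 - <<'E'
from h import *
go(646.6,251,63,1.817)
s=snap('side','side9.png')
cv2.imwrite('pics/crop9.png',cv2.resize(s['img'][200:320,90:260,::-1],None,fx=4,fy=4))
E
```

```text
time: 23.8
eef_pos: [0.6189, 0.2211, 0.1366]
eef_rot: [0.758, 0.652, -0.001, -0.001]
wrist_force: [-0.7, -0.6, -1.9]
opening: 0.0599
grasp_force: 30.0
time: 24.47
eef_pos: [0.6457, 0.2507, 0.1372]
eef_rot: [0.616, 0.788, -0.001, -0.001]
wrist_force: [-0.6, -0.1, -1.6]
opening: 0.0601
grasp_force: 30.0
time: 24.97
eef_pos: [0.6467, 0.251, 0.0903]
eef_rot: [0.615, 0.788, 0.0, 0.0]
wrist_force: [0.3, -0.2, -1.7]
opening: 0.06
grasp_force: 30.0
shift [ 0.1 -0.1 27.3] spin -0.001 al0 1.816 t 24.97
```

View pics/crop9.png

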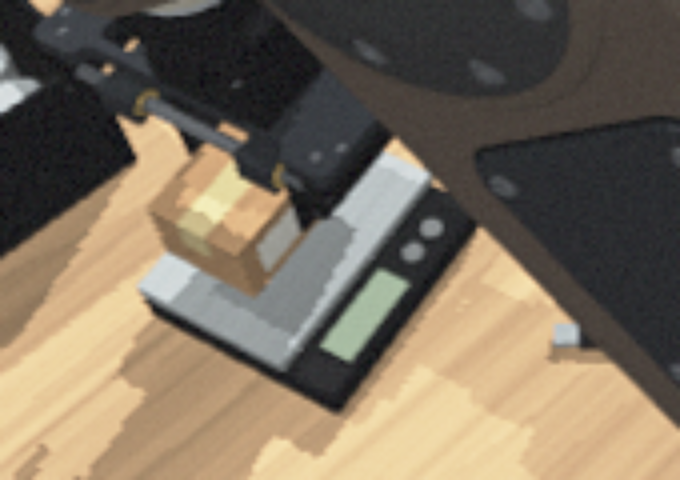

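The carton (220,225) hangs level over the plate with its edges parallel to the plate's long side. I'll lower and release.

```bash
python3 -m crank '[[0,0,12,0,1],[0,0,20,0,1],[0,0,25,0,1],[0,0,27,0,1],[0,0,27,0,1],[0,0,27,0,1],[0,0,27,0,1],[0,0,27,0,1]]'; python3 -m crank '[[0,0,0,0,0.2],[0,0,0,0,-0.3],[0,0,0,0,-1],[0,0,0,0,-1],[0,0,0,0,-1],[0,0,0,0,-1],[0,0,-3,0,-1],[0,0,-20,0,-1]]';python3 -m crank '[[0,0,-40,0,-1],[0,0,-80,0,-1],[0,0,-120,0,-1],[0,0,-150,0,-1],[0,0,-150,0,-1],[0,0,-150,0,-1],[0,0,-150,0,-1]]';python3 -m crank '[[-40,0,0,0,-1],[-80,0,0,0,-1],[-120,0,0,0,-1],[-160,0,0,0,-1],[-200,0,0,0,-1],[-200,0,0,0,-1],[-200,0,0,0,-1],[-200,0,0,0,-1]]'; python3 - <<'E'
from h import *
for n in('top','side'):
    c=snap(n,n+'10.png')
    print(n,'carton',band(c,[.647,.251],.09,.07,.085),'\n tin',band(c,[.362,.29],.05,.045,.06),'\n roll',band(c,[.625,-.226],.06,.037,.047),'\n sup',band(c,[.36,-.303],.08,.04,.05))
E
```

```text
time: 25.68
eef_pos: [0.6463, 0.2509, 0.0625]
eef_rot: [0.615, 0.789, -0.0, 0.0]
wrist_force: [0.6, -0.0, -2.4]
opening: 0.0599
grasp_force: 30.0
time: 26.35
eef_pos: [0.6451, 0.2505, 0.0805]
eef_rot: [0.615, 0.789, -0.002, -0.001]
wrist_force: [-0.6, -0.7, -0.5]
opening: 0.0932
grasp_force: 0.0
time: 26.93
eef_pos: [0.6458, 0.2507, 0.2319]
eef_rot: [0.615, 0.789, -0.0, -0.0]
wrist_force: [0.5, 0.2, -1.3]
opening: 0.0949
grasp_force: 0.0
time: 27.6
eef_pos: [0.6945, 0.057, 0.231]
eef_rot: [0.615, 0.788, -0.001, -0.001]
wrist_force: [0.3, -0.4, 0.6]
opening: 0.0949
grasp_force: 0.0
top carton (575, np.float64(0.0769), 'rect', 640.4, 275.5, 'size', 62.5, 59.3, 'long-ang', np.float64(0.209)) 
 tin 0 
 roll (343, np.float64(0.0412), 'rect', 624.4, -225.3, 'size', 58.7, 58.1, 'long-ang', np.float64(-0.654)) 
 sup (909, np.float64(0.0439), 'rect', 361.6, -302.9, 'size', 101.3, 47.7, 'long-ang', np.float64(-1.333))
side carton (1247, np.float64(0.075), 'rect', 648.0, 250.8, 'size', 111.6, 62.2, 'long-ang', np.float64(-1.334)) 
 tin (443, np.float64(0.0502), 'rect', 362.3, 290.2, 'size', 43.9, 42.0, 'long-ang', np.float64(-0.745)) 
 roll 0 
 sup 0
```

View pics/side10.png

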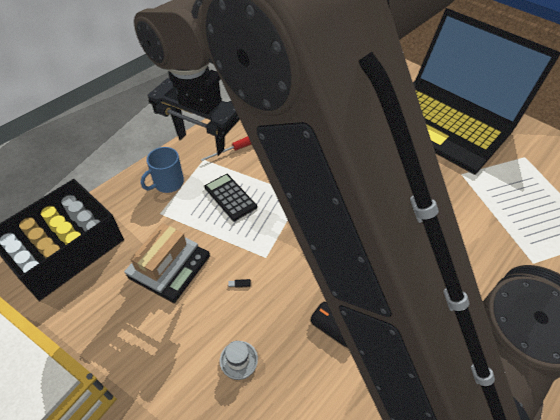

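The view shows the carton square on the scale (165,255), the tin standing in the dish (238,355), and the calculator unmoved (230,195). Depth puts the roll and supply in place, and the gripper is clear.

```bash
python3 -c "
from rig import bot
print(bot.sign_off())"
```

```text
the job is handed in; nothing more can be done
None
```

I put the tin in the dish, the roll on the holder, the supply in the tray and the carton on the scale, in that order, let go of all four and handed the job in at about 28 s; camera depth put each within about 3 mm of its place, but the hand-in returned no verdict.

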